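Show the studded recliner bracket to the inspection camera

ROBOT

A 6-joint arm with a two-finger parallel gripper is mounted at the origin on the work surface. World frame = base frame: x ahead of the robot, y to its left, z up, the work surface at z = 0. Lengths are in m, angles in rad, forces in N, time in s.
With the tool pointing down it reaches from about 0.25 to 0.775 m from the base axis. Payload 4 kg.
Tool frame: the origin (TCP) lies at the very end of the fingers, on their centre line; the grasp point (between the pads) lies 19 mm behind it; z points along the fingers, y is the direction in which the jaws open and shut (so a half turn about z gives the same grasp; the last joint's range is limited). The gripper opens to 94 mm and grips with 3 to 60 N. Pads are 16 mm wide; open, the fingers measure 119 mm over their backs; the gripper's body (75 mm by 177 mm) begins 78 mm behind the grasp point.
Start: joints at [-1.31, 0.087, 1.371, -0, 1.684, -0.103], TCP at [0.196, -0.514, 0.206] pointing down, gripper open.
Joint ranges: [-3.1, 3.1], [-0.76, 2.03], [0.27, 2.55], [-1.08, 4.22], [0.17, 2.65], [-2.57, 2.57]. Speed limits (rad/s): [2.79, 2.79, 3.14, 3.14, 3.14, 3.14].

INTERFACE

Orientations are given as [roll, pitch, yaw] about the fixed x, y, z axes, in that order (R = Rz(yaw) Ry(pitch) Rx(roll)).
In Python, from bench import robot, cams, models gives the robot as it stands.
- The arm moves only by the tool step_arm, never from a script. Its argument "series" is a list of rows, each a list of 5 numbers: the gripper command: -1 is shut, 1 is fully open, values between are in proportion, then the shift along the tool's x, y, z in mm, then the turn about the tool's z in degrees. A call has 1 to 20 rows; each row is the pose to reach, as a shift and turn from the pose commanded when the call began, along the tool's axes at that moment; what a row does not reach only later rows make up. A row lasts 1/8 s, in which the tool goes at most 62.5 mm and 10.7 degrees, less where a joint would pass 70% of its speed; a pose out of reach is approached as far as the arm can. A call with a gripper value outside its range is refused whole. The fingers move at their own pace and stop on an object; the grip force is fixed at half the most. Time passes only in rows, so rows that repeat a pose let the fingers close. It gives the time, the measured TCP pose, the force and the opening at its end, in the units of the state.
- robot.get_obs(): the state, without advancing time (a new reading comes with each control period).
- cams.snapshot(name): name is "scene" or "top" or "wrist"; returns a dict with "pixels" (420x560x3 uint8, red, green, blue), "fov_y" (degrees; the focal length in pixels is half the picture's height over the tangent of half this angle, whatever the lens; pixels are square), "cx", "cy" (the principal point, pixels), "R" (3x3) and "t" (3): a world point X has camera coordinates R X + t. Camera axes: x right, y down, z forward; pixel columns grow to the right and rows downward; lengths in m; the calibration is good to about 2 mm. The wrist camera is an equidistant fisheye: a pixel r from the principal point sees the ray r / f radians off the axis. A picture is of the moment at which its call begins. There is no depth.
- robot.close_job(): hands the job in, once; it reports no verdict.
Trained networks look in a picture, given as the dict that the camera call returned (one of the last four; its "shot" number tells which), for a name from the list of things; names that differ only in an ending like _2 or _b are one class to them, and where a whole thing is asked for, a point or a joint stands for the part that bears it (a point fixed in the world has none). Each returns a list of dicts, best first, with "p" (0 to 1); they miss things now and then, are a little off and sometimes report something else, mostly with a low value. They report only what shows in the picture. A call takes as long as a camera call.
- models.find_in(picture, label): "position" ([x, y, z] in m, in world coordinates, good to about 4 mm: the middle of the surface that is visible of it).
- models.pinpoint(picture, label): "position" ([x, y, z] in m, in world coordinates, good to about 4 mm: a listed point, or the origin of a listed thing).
The state is a dict: "time": time; "joint_positions": joint angles; "qvel": joint speeds; "joint_torque": joint torques, N m; "tool_pos": TCP position; "ee_rot": TCP orientation; "wrist_force": force on the tool from outside, world axes, zero at the start; "wrist_torque": the same for the moment, N m; "width": finger opening in m.
Only numpy, scipy, OpenCV 4.12 (cv2) and the standard library are available. Lean on these libraries where they do the work, as an engineer would, in place of code of your own. Each camera call takes 0.05 s, during which the arm holds its last target. There are 200 camera calls.

TASK

Clear the inspection camera's view first: lift the yellow rivet canister off the camera plinth by its handle, keeping it upright, and set it down, not dropped, wholly on the round red-edged mat. Then take the black bracket with the brass stud out of the slot in the green jig and hold it in the air at the camera's focus point, centred there, upright with its tab on top, its flat face square to the camera and the stud pointing towards the lens. Finish while still holding it there with the gripper, touching nothing else with it, and leave the other things on the bench where they are.

Things in the scene. Friction and masses are not known exactly. Their poses are not given: they have to be found in the camera images.
- station: fixed inspection station: aluminium plinth 110 x 110 mm, 40 mm high; behind it a post with a blue camera head, top 232 mm above the table. Origin: centre of the plinth's underside. +x points level from plinth to camera, which looks back along -x; z up. Lens front (black barrel, orange ring): 150 mm along +x, 200 mm above the table. Left or right; place and yaw vary
- focus (a point): the camera's focus point, in the air 200 mm above the table (the lens's height), straight above the plinth's centre and 150 mm in front of the lens; axes as the station's
- canister: loose closed yellow canister, 84 mm diameter, lid top at 86 mm, about 0.5 kg, standing on the plinth. Origin: centre of its underside. Rigid arched bail handle of 12 mm round bar over the lid along its y axis: the level top piece, 48 mm long, has its centre line 133 mm above the origin, 41 mm clear under it; legs 72 mm apart. Pinch the top piece along the canister's x
- mat: fixed round rubber mat on the table, black with a red edge, 130 mm diameter, 4 mm thick. Origin: centre of its underside, so its top is at 4 mm
- jig: fixed green jig plate 120 x 150 x 12 mm, left or right, across from the station. Origin: centre of its underside. Along its y axis two steel rails, 80 mm long, tops 28 mm above the table, form a slot 11 mm wide with its floor at 12 mm. Two parked red-handled clamps at its -x side (x = -25 to -57, y = +-62 mm) reach 55 mm above the table
- bracket: loose black steel T-plate 8 mm thick (x), about 0.4 kg, upright in the jig's slot, 16 mm deep. Origin: centre of its underside; z up. Lower bar 130 mm (y) x 40 mm high; on it a tab 60 mm wide, 40 to 75 mm above the origin: grip it across the 8 mm from above. Brass stud, 14 mm diameter, 22 mm out of its +x face. At first its axes are the jig's, stud away from the robot within 30 degrees
- bracket_center (a point): the middle of the bracket, 35 mm above its underside, in the plate's mid plane; this point is to be at the focus point. Axes as the bracket's
- stud_tip (a point): end of the brass stud, 26 mm along +x, 45 mm along +y and 27 mm up from the bracket's origin
- spare_plate: bystander: the same black T-shaped plate (130 x 75 x 8 mm) without a stud, lying flat on the table at the robot's right
- oil_can: bystander: red spray can, 52 mm diameter, 150 mm tall, standing behind the mat
- screwdriver: bystander: screwdriver lying on the robot's left

How it is judged:
On the way, in this order (a step that is already met when the one before it is completed fails the run):
1. the canister stands upright on the mat, let go (horizontal distance between canister and mat below 0.03 m and angle between canister's own z axis and vertical below 0.1 rad and contact force between canister and mat above 1 N and contact force between the fingers and canister below 0.1 N and linear speed of canister below 0.02 m/s), for 0.2 s.
2. the bracket is lifted out of the jig in the gripper (z of bracket in the frame of jig above 0.06 m and contact force between the fingers and bracket above 1 N), for 0.1 s.
At the end, for the whole second after the job is handed in: Bracket middle within 20 mm of the focus point, upright and square to the camera within 10 degrees, stud to the lens, still, held by the fingers, touching no station, jig or canister; canister upright, at rest and released on the mat, within 30 mm of its centre (all of step 1 and distance between bracket_center and focus below 0.02 m and angle between bracket's own z axis and vertical below 0.17 rad and angle between the x axis of bracket and the x axis of station, either way round below 0.17 rad and x of stud_tip in the frame of station above 0 m and contact force between the fingers and bracket above 1 N and linear speed of bracket below 0.03 m/s and contact force between bracket and station below 0.1 N and contact force between bracket and jig below 0.1 N and contact force between bracket and canister below 0.1 N); the arm keeps its last pose, push and grip.
It fails at once if the canister is tipped more than 30 degrees (angle between canister's own z axis and vertical above 0.52 rad).
It fails at once if the canister is dropped (falls freely faster than 0.5 m/s) (linear speed of canister above 0.5 m/s and contact force between the fingers and canister below 0.05 N).
It fails at once if another thing on the bench is moved more than 30 mm (distance of any of spare_plate, oil_can, screwdriver from where it was at the start of the episode above 0.03 m).
It also fails if it takes over 64 s, if anything falls off the work surface, if the arm or the gripper's body presses on something with over 40 N, if the wrist force passes 120 N, or if a joint passes its speed limit or range.

## Working session

There is one attempt and no reset: what is moved stays moved. The work goes in short steps, Python scripts to look and compute and a tool call to move; the robot and the scene stay as the last step left them, time stands still between calls to the robot, and variables do not carry over. Pictures are saved under pics/ and viewed, about 8 in all and at most 12, crops included, and the job is handed in when it is done.

Besides the shell and the picture viewer there is one more tool, called after "Call:" as name([rows], argument=value, ...), one row to a line, values as JSON. step_arm: Moves the arm, as the interface text tells. Its arguments: {"type":"object","properties":{"series":{"type":"array","items":{"type":"array","items":{"type":"number"}}}},"required":["series"]}

```bash
mkdir -p pics
cat > h.py <<'E'
import numpy as np, cv2
from bench import robot, cams, models
def save(p,n): cv2.imwrite(f'pics/{n}.png',p["pixels"][:,:,::-1])
def K(p):
    f=p["pixels"].shape[0]/2/np.tan(np.radians(p["fov_y"])/2)
    return f
def ray(p,u,v,z):
    """pinhole pixel -> world point at height z"""
    f=K(p);R=np.array(p["R"]);t=np.array(p["t"])
    d=R.T@np.array([(u-p["cx"])/f,(v-p["cy"])/f,1]);c=-R.T@t
    return c+d*(z-c[2])/d[2]
def proj(p,X):
    f=K(p);c=np.array(p["R"])@np.array(X)+np.array(p["t"])
    return p["cx"]+f*c[0]/c[2],p["cy"]+f*c[1]/c[2]
E
python3 - <<'E'
from h import *
o=robot.get_obs();print(o["time"],o["tool_pos"],o["ee_rot"],o["width"])
ims=[]
for n in ["top","scene"]:
    p=cams.snapshot(n);save(p,n+"0");print(n,-np.array(p["R"]).T@p["t"])
    for l in ["station","focus","canister","mat","jig","bracket","bracket_center","stud_tip","oil_can","spare_plate","screwdriver"]:
        r=models.pinpoint(p,l);print(l,[(np.round(a["position"],3).tolist(),round(a["p"],2)) for a in r[:2]])
E
```

```text
0.0 [ 0.19555373 -0.51349056  0.20430875] [-3.13944212e+00 -1.97501442e-04  3.63802711e-01] 0.0942800613348369
top [0.19693955 0.03095088 1.43258141]
station [([0.55, 0.273, 0.001], 0.73)]
focus [([0.547, 0.268, 0.199], 0.84), ([0.553, 0.263, 0.046], 0.48)]
canister [([0.555, 0.262, 0.044], 0.62), ([0.722, 0.019, 0.001], 0.26)]
mat [([0.607, 0.021, 0.001], 0.86)]
jig [([0.552, -0.277, -0.006], 0.81)]
bracket [([0.556, -0.269, 0.011], 0.6), ([0.245, -0.384, -0.001], 0.36)]
bracket_center [([0.552, -0.273, 0.045], 0.61), ([0.298, 0.435, -0.001], 0.6)]
stud_tip [([0.566, -0.218, 0.042], 0.72)]
oil_can [([0.722, 0.018, 0.004], 0.78)]
spare_plate [([0.3, 0.434, 0.003], 0.74), ([0.249, -0.383, 0.002], 0.57)]
screwdriver [([0.299, 0.434, 0.004], 0.55)]
scene [ 0.82633328 -0.62822396  0.99385507]
station [([0.548, 0.273, -0.002], 0.92)]
focus []
canister [([0.554, 0.263, 0.04], 0.81), ([0.569, -0.215, 0.041], 0.65)]
mat [([0.612, 0.023, -0.002], 0.85), ([0.558, -0.27, 0.049], 0.4)]
jig [([0.555, -0.278, -0.003], 0.68)]
bracket [([0.556, -0.269, 0.014], 0.87), ([0.549, 0.262, 0.04], 0.34)]
bracket_center [([0.554, -0.272, 0.049], 0.56)]
stud_tip [([0.57, -0.219, 0.039], 0.6)]
oil_can [([0.721, 0.017, -0.003], 0.59)]
spare_plate [([0.244, -0.384, 0.0], 0.59)]
screwdriver [([0.298, 0.435, -0.002], 0.49)]
```

View pics/top0.png

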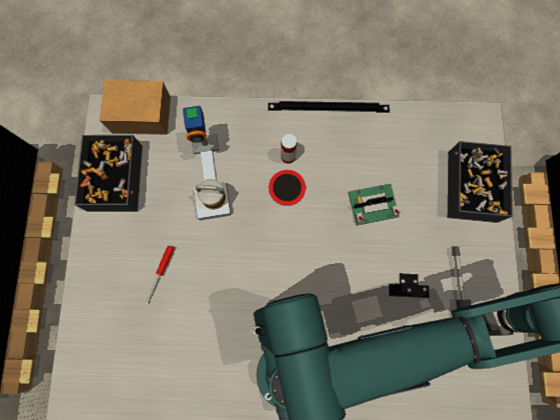

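View pics/scene0.png

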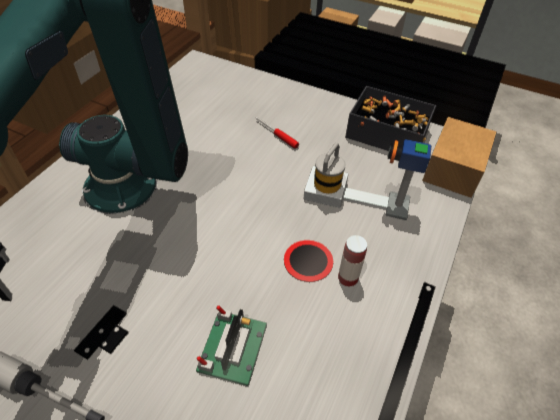

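The top view shows the station with the canister at (211,195), mat (288,187), can (290,148), jig (374,204). I'll zoom in for the yaws.

Run:
```python
import cv2,numpy as np
t=cv2.imread('pics/top0.png');s=cv2.imread('pics/scene0.png')
a=cv2.resize(t[98:228,160:240],(400,600)[0:2] and (369,600),interpolation=cv2.INTER_CUBIC)
b=cv2.resize(t[176:232,340:408],(364,300),interpolation=cv2.INTER_CUBIC)
c=cv2.resize(s[130:220,300:409],(364,300),interpolation=cv2.INTER_CUBIC)
cv2.imwrite('pics/crop1.png',np.hstack([a,np.vstack([b,c])]))
```

```text
(no output)
```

View pics/crop1.png

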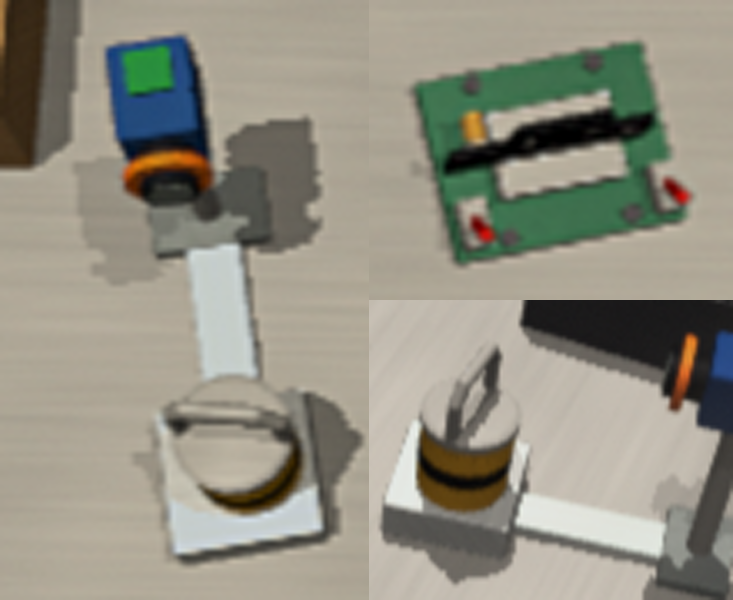

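Run:
```python
from h import *
p=cams.snapshot("top")
A=lambda u,v,z:ray(p,160+u*80/369,98+v*130/600,z)
B=lambda u,v,z:ray(p,340+(u-369)*68/364,176+v*56/300,z)
fl,fr,bl=A(178,557,.04),A(326,533,.04),A(155,425,.04)
yaw=lambda a,b:np.degrees(np.arctan2(*(b-a)[[1,0]]))
print("plinth",fl,fr,bl,yaw(fr,fl)-90,yaw(fl,bl))
h1,h2=A(172,410,.133),A(288,426,.133)
print("handle",h1,h2,(h1+h2)/2,yaw(h2,h1)-90)
print("centre from handle", )
c=[B(416,85,.012),B(642,43,.012),B(686,220,.012),B(458,262,.012)]
print("jig",np.mean(c,0),yaw(c[1],c[0])-90,yaw(c[2],c[3])-90,yaw(c[3],c[0]),yaw(c[2],c[1]))
b1,b2=B(452,165,.052),B(648,122,.052)
print("bracket",b1,b2,(b1+b2)/2,yaw(b2,b1)-90)
be,ge=A(228,375,.02),A(215,245,.02);print("beam",yaw(A(258,372,.01),A(240,245,.01)),yaw(A(200,378,.01),A(188,250,.01)))
print("lens",A(168,175,.2))
```

```text
plinth [0.48363664 0.30991153 0.04      ] [0.50375596 0.2045025  0.04      ] [0.58142722 0.33321181 0.04      ] 10.806014694553511 13.401822512225266
handle [0.56661208 0.3021657  0.133     ] [0.55715472 0.2224656  0.133     ] [0.5618834  0.26231565 0.133     ] -6.767174838002006
centre from handle
jig [ 0.55327965 -0.27788719  0.012     ] 12.160999829290773 11.883872846773698 12.28712053320311 11.610050543436646
bracket [ 0.53335467 -0.20819836  0.052     ] [ 0.56358894 -0.33003603  0.052     ] [ 0.54847181 -0.26911719  0.052     ] 13.936547333209134
beam 10.975151856763224 8.771020763368464
lens [0.70965307 0.30173068 0.2       ]
```

```bash
cat >> h.py <<'E'
def go(X,yaw):
    o=robot.get_obs();a=o["ee_rot"]
    from scipy.spatial.transform import Rotation as Ro
    R=Ro.from_euler('xyz',a).as_matrix()
    d=R.T@(np.array(X)-o["tool_pos"])*1000
    print("t",round(o["time"],2),"pos",np.round(o["tool_pos"],4),"rpy",np.round(np.degrees(a),2),"F",np.round(o["wrist_force"],1),"w",round(o["width"],4))
    print("shift mm",np.round(d,1),"turn",round(-((yaw-np.degrees(a[2])+180)%360-180),2))
def wray(p,u,v,z):
    f=K(p);x=(u-p["cx"]);y=(v-p["cy"]);r=np.hypot(x,y);th=r/f
    c=np.array([np.sin(th)*x/r,np.sin(th)*y/r,np.cos(th)])
    R=np.array(p["R"]);d=R.T@c;C=-R.T@np.array(p["t"])
    return C+d*(z-C[2])/d[2]
def pins(p,*ls):
    for l in ls:
        print(l,[(np.round(a["position"],4).tolist(),round(a["p"],2)) for a in models.pinpoint(p,l)[:2]])
E
python3 -c "
from h import *
go([.51,.25,.31],83)"
```

```text
t 1.25 pos [ 0.1957 -0.514   0.2055] rpy [180.    -0.    20.84] F [ 0.2  0.2 -0.5] w 0.094
shift mm [ 565.6 -602.2 -104.5] turn -62.16
```

Call:
step_arm([
  [1,0,0,-60,0],
  [1,50,-53,-105,-6],
  [1,90,-96,-105,-10],
  [1,130,-138,-105,-15],
  [1,170,-181,-105,-20],
  [1,210,-224,-105,-25],
  [1,250,-266,-105,-30],
  [1,290,-309,-105,-35],
  [1,330,-351,-105,-40],
  [1,370,-394,-105,-45],
  [1,410,-436,-105,-50],
  [1,450,-479,-105,-54],
  [1,490,-522,-105,-58],
  [1,530,-564,-105,-62],
  [1,555,-591,-105,-62],
  [1,566,-602,-105,-62],
  [1,566,-602,-105,-62],
  [1,566,-602,-105,-62],
])

```text
time: 3.5
tool_pos: [0.5103, 0.2487, 0.311]
ee_rot: [3.141, 0.0, 1.444]
wrist_force: [-0.0, -0.3, -0.2]
width: 0.094
```

Run:
```python
from h import *
go([.56,.262,.31],83)
p=cams.snapshot("wrist");save(p,"w1");print(p["fov_y"],-np.array(p["R"]).T@p["t"])
pins(p,"station","focus","canister")
print(models.find_in(p,"canister")[:1])
```

```text
t 3.5 pos [0.5103 0.2487 0.311 ] rpy [1.7997e+02 2.0000e-02 8.2760e+01] F [-0.  -0.3 -0.2] w 0.094
shift mm [19.4 47.6  1. ] turn -0.24
65.70646984690485 [0.51867023 0.32432699 0.48907885]
station []
focus []
canister [([0.5583, 0.2635, 0.0388], 0.69)]
[{'position': [0.5529, 0.265, 0.1253], 'p': 0.91}]
```

View pics/w1.png

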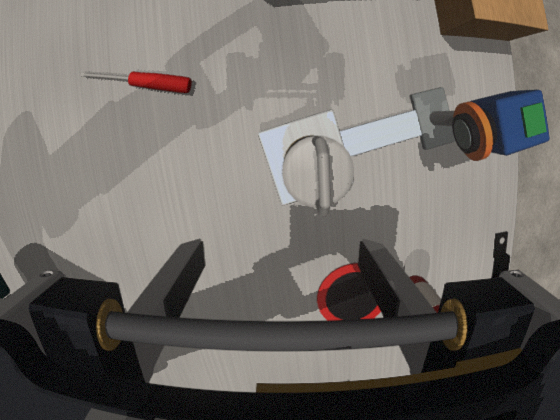

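Run:
```python
from h import *
p=cams.snapshot("wrist")
yaw=lambda a,b:np.degrees(np.arctan2(*(b-a)[[1,0]]))
W=lambda u,v,z:wray(p,u,v,z)
print("lid",W(318,172,.126),"d",W(283,172,.126)-W(354,172,.126))
a,b=W(320,148,.173),W(324,203,.173);print("bar",a,b,(a+b)/2,np.linalg.norm(a-b),yaw(b,a)-90)
tl,tr,bl=W(260,133,.04),W(333,111,.04),W(282,205,.04)
print("plinth",tl,tr,bl,(tr+bl)/2,np.linalg.norm(tl-tr),np.linalg.norm(tl-bl),yaw(tl,tr),yaw(bl,tl)-90)
print("beam",yaw(W(340,130,.005),W(415,108,.005)),yaw(W(346,157,.005),W(421,136,.005)))
print("lens",W(465,132,.2))
r=cv2.cvtColor(p["pixels"],cv2.COLOR_RGB2GRAY)[120:225,250:375]
s=cv2.resize(p["pixels"][95:225,250:430],(720,520),interpolation=cv2.INTER_CUBIC);cv2.imwrite("pics/w1c.png",s[:,:,::-1])
```

```text
lid [0.55391066 0.26532992 0.126     ] d [-0.08084796  0.0095179   0.        ]
bar [0.55384756 0.29639508 0.173     ] [0.55222745 0.24089578 0.173     ] [0.5530375  0.26864543 0.173     ] 0.05552294514932993 -1.6720763712872895
plinth [0.48913645 0.31526937 0.04      ] [0.59245754 0.33384826 0.04      ] [0.50630023 0.21027801 0.04      ] [0.54937888 0.27206314 0.04      ] 0.10497819941308391 0.10638505562528744 10.193820683396131 9.284474027030868
beam 11.407763044368124 9.901159647061437
lens [0.6990806  0.30252866 0.2       ]
```

View pics/w1c.png

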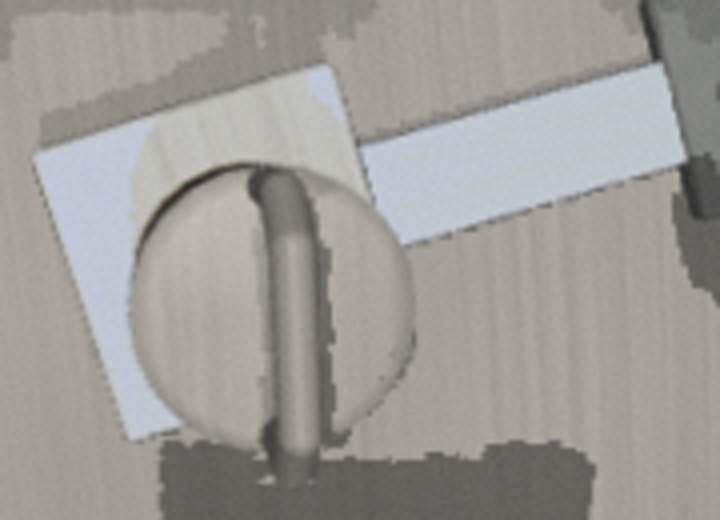

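The wrist view shows the canister clearly, with the handle's top piece at (322,154) to (324,208). Lid, bar and net estimates of the canister agree at about (0.555, 0.264). Next is the grasp.

Call:
step_arm([
  [1,21,42,30,-3],
  [1,21,42,70,-3],
  [1,21,42,100,-3],
  [1,21,42,130,-3],
  [1,21,42,148,-3],
  [1,21,42,157,-3],
  [1,21,42,157,-3],
  [-1,21,42,157,-3],
  [-1,21,42,157,-3],
  [-1,21,42,157,-3],
  [-1,21,42,157,-3],
  [-1,21,42,157,-3],
  [-1,21,42,157,-3],
  [-1,21,42,157,-3],
])

```text
time: 5.55
tool_pos: [0.5547, 0.2655, 0.1534]
ee_rot: [-3.142, 0.0, 1.498]
wrist_force: [0.6, 1.0, 0.3]
width: 0.0274
```

Run:
```python
from h import *
go([.609,.022,.20],86)
```

```text
t 5.55 pos [0.5547 0.2655 0.1534] rpy [-1.800e+02  1.000e-02  8.584e+01] F [0.6 1.  0.3] w 0.0274
shift mm [-239.    71.8  -46.6] turn -0.16
```

Call:
step_arm([
  [-1,0,0,0,0],
  [-1,0,0,0,0],
  [-1,0,0,0,0],
  [-1,0,0,0,0],
  [-1,0,0,-5,0],
  [-1,0,0,-12,0],
  [-1,0,0,-24,0],
  [-1,0,0,-40,0],
  [-1,0,0,-55,0],
  [-1,0,0,-60,0],
  [-1,0,0,-60,0],
  [-1,0,0,-60,0],
])

```text
time: 7.05
tool_pos: [0.5544, 0.2654, 0.2126]
ee_rot: [-3.14, 0.001, 1.498]
wrist_force: [-0.3, 0.1, -4.5]
width: 0.0111
```

Run:
```python
from h import *
p=cams.snapshot("wrist");save(p,"w2")
pins(p,"canister","mat")
q=cams.snapshot("top");pins(q,"mat","oil_can","canister")
# red edge centre from top and wrist
hsv=cv2.cvtColor(q["pixels"],cv2.COLOR_RGB2HSV);m=cv2.inRange(hsv,(0,170,90),(8,255,255))|cv2.inRange(hsv,(172,170,90),(180,255,255))
m[:,:260]=0;m[:,320:]=0;m[:160]=0;m[215:]=0
(e,s,a)=cv2.fitEllipse(cv2.findNonZero(m)[:,0].astype(np.float32).reshape(-1,1,2)[cv2.convexHull(cv2.findNonZero(m),returnPoints=False).ravel()])
print("ellipse",e,s,ray(q,*e,.004))
go([.609,.022,.2134],86)
```

```text
canister [([0.5563, 0.2627, 0.0977], 0.58)]
mat []
mat [([0.6073, 0.0208, 0.0025], 0.56)]
oil_can [([0.7187, 0.0166, 0.0037], 0.95)]
canister [([0.5542, 0.2629, 0.1039], 0.44)]
ellipse (286.6750183105469, 187.1875457763672) (35.31501007080078, 36.454742431640625) [0.6092308  0.02011921 0.004     ]
t 7.4 pos [0.5547 0.2655 0.2131] rpy [-1.7998e+02  2.0000e-02  8.5840e+01] F [-0.5  0.3 -4. ] w 0.0111
shift mm [-2.389e+02  7.180e+01 -2.000e-01] turn -0.16
```

View pics/w2.png

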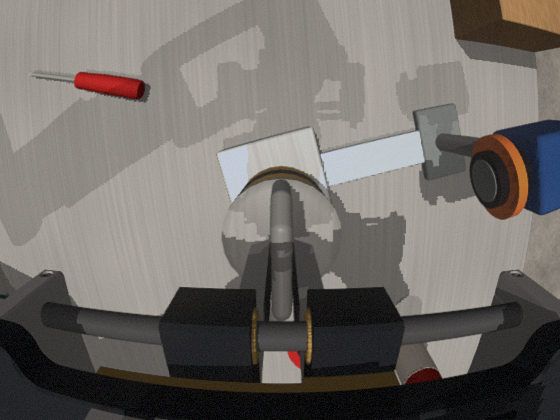

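The canister is held and hanging upright, with the bar at (282,200–310) and about 4.5 N on the wrist. Carrying it to the mat.

Call:
step_arm([
  [-1,-8,2,0,0],
  [-1,-25,7,0,0],
  [-1,-50,15,0,0],
  [-1,-80,24,0,0],
  [-1,-110,33,0,0],
  [-1,-140,42,0,0],
  [-1,-170,50,0,0],
  [-1,-200,59,0,0],
  [-1,-222,66,0,0],
  [-1,-234,69,0,0],
  [-1,-238,71,0,0],
  [-1,-238,71,0,0],
  [-1,-238,71,20,0],
  [-1,-238,71,45,0],
  [-1,-238,71,65,0],
  [-1,-238,71,80,0],
  [-1,-238,71,86,0],
  [-1,-238,71,86,0],
  [-1,-238,71,86,0],
])

```text
time: 9.78
tool_pos: [0.609, 0.0231, 0.1287]
ee_rot: [3.139, 0.0, 1.498]
wrist_force: [0.2, -0.2, -4.3]
width: 0.0111
```

Run:
```python
from h import *
go([.608,.0225,.1174],86)
p=cams.snapshot("scene");save(p,"s2");pins(p,"canister","mat")
q=cams.snapshot("wrist");pins(q,"canister","mat")
```

```text
t 9.78 pos [0.609  0.0231 0.1287] rpy [179.88   0.    85.85] F [ 0.2 -0.2 -4.3] w 0.0111
shift mm [-0.6 -0.9 11.3] turn -0.15
canister [([0.606, 0.0242, 0.0152], 0.9)]
mat [([0.6087, 0.022, 0.0018], 0.76)]
canister [([0.6109, 0.022, 0.0124], 0.77)]
mat [([0.6128, 0.0201, 0.0133], 0.36)]
```

Centred over the mat. I'll lower until contact, in small steps.

Call:
step_arm([
  [-1,0,0,3,0],
  [-1,0,0,6,0],
  [-1,0,0,8,0],
  [-1,0,0,9,0],
  [-1,0,0,10,0],
  [-1,0,0,11,0],
  [-1,0,0,11,0],
  [-1,0,0,11,0],
])

```text
time: 11.08
tool_pos: [0.6086, 0.0232, 0.1174]
ee_rot: [3.14, -0.0, 1.498]
wrist_force: [-1.7, 0.7, 0.7]
width: 0.0111
```

Call:
step_arm([
  [-0.7,0,0,0,0],
  [-0.5,0,0,0,0],
  [-0.3,0,0,0,0],
  [0,0,0,0,0],
  [0,0,0,0,0],
  [0,0,0,0,0],
  [0,0,0,-20,0],
  [0,0,0,-60,0],
  [0,0,0,-110,0],
  [0,0,0,-160,0],
  [0,0,0,-190,0],
  [0,0,0,-190,0],
])

```text
time: 12.58
tool_pos: [0.6094, 0.023, 0.31]
ee_rot: [3.135, -0.0, 1.498]
wrist_force: [0.8, -0.2, -0.1]
width: 0.0472
```

Run:
```python
from h import *
p=cams.snapshot("scene");pins(p,"canister","mat","bracket","jig","stud_tip")
q=cams.snapshot("top");pins(q,"canister","jig","bracket","stud_tip")
go([.52,-.23,.25],102)
```

```text
canister [([0.6079, 0.0245, 0.0043], 0.87)]
mat [([0.6128, 0.0244, -0.0011], 0.57)]
bracket [([0.5548, -0.267, 0.0121], 0.73)]
jig [([0.557, -0.2771, -0.0012], 0.68)]
stud_tip [([0.5672, -0.2175, 0.0405], 0.88)]
canister []
jig [([0.5527, -0.279, -0.0053], 0.94)]
bracket [([0.5558, -0.267, 0.0152], 0.49)]
stud_tip [([0.566, -0.2198, 0.0402], 0.77)]
t 13.12 pos [0.6082 0.0231 0.306 ] rpy [-1.7996e+02  1.0000e-02  8.5840e+01] F [0.  0.7 0.3] w 0.0471
shift mm [-258.8  -69.6   56.1] turn -16.16
```

Call:
step_arm([
  [0,-30,-3,0,-2],
  [0,-75,-7,0,-5],
  [0,-125,-11,0,-8],
  [0,-175,-16,10,-11],
  [0,-225,-20,20,-14],
  [0,-275,-25,30,-16],
  [0,-310,-28,36,-16],
  [0,-326,-29,36,-16],
  [0,-326,-29,36,-16],
  [0,-326,-29,36,-16],
])

```text
time: 14.38
tool_pos: [0.5564, -0.2987, 0.2713]
ee_rot: [3.14, 0.0, 1.779]
wrist_force: [0.2, -0.3, -0.4]
width: 0.047
```

Run:
```python
from h import *
p=cams.snapshot("wrist");save(p,"w3");pins(p,"bracket","jig","stud_tip","bracket_center")
go([.555,-.268,.052],102)
s=cv2.resize(p["pixels"][60:260,160:400],(720,600),interpolation=cv2.INTER_CUBIC);cv2.imwrite("pics/w3c.png",s[:,:,::-1])
```

```text
bracket [([0.5547, -0.2703, 0.0146], 0.58)]
jig [([0.5588, -0.2723, 0.0029], 0.62)]
stud_tip [([0.5709, -0.2233, 0.0382], 0.69)]
bracket_center []
t 14.62 pos [ 0.5562 -0.299   0.2709] rpy [1.7997e+02 2.0000e-02 1.0193e+02] F [-0.1  0.8  1. ] w 0.0472
shift mm [ 30.6   5.2 218.9] turn -0.07
```

View pics/w3c.png

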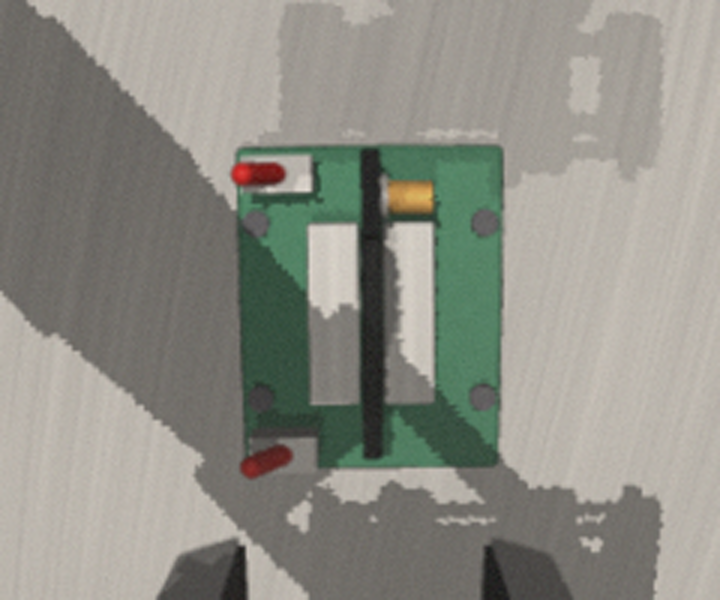

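Run:
```python
from h import *
p=cams.snapshot("wrist")
W=lambda u,v,z:wray(p,160+u/3,60+v/3,z)
a,b=W(371,150,.052),W(373,458,.052);print(a,b,(a+b)/2,np.linalg.norm(a-b),np.degrees(np.arctan2(*(a-b)[[1,0]])))
print(W(373,238,.087))
s=W(433,197,.039);print("stud",s)
m=(a+b)/2;go([m[0],m[1],.052],np.degrees(np.arctan2(*(a-b)[[1,0]])))
```

```text
[ 0.5395348 -0.207946   0.052    ] [ 0.5670676  -0.33316495  0.052     ] [ 0.5533012  -0.27055548  0.052     ] 0.12821014841901252 102.40070949349528
[ 0.54700286 -0.24121319  0.087     ]
stud [ 0.56888084 -0.22122145  0.039     ]
t 14.68 pos [ 0.556  -0.2992  0.2708] rpy [1.7998e+02 2.0000e-02 1.0191e+02] F [ 0.  -0.4 -0.2] w 0.0469
shift mm [ 28.7   3.1 218.8] turn -0.49
```

Everything agrees: the bracket is at (0.554, -0.270) with yaw 12°. Descending and gripping.

Call:
step_arm([
  [0,29,4,40,0],
  [0,29,4,90,0],
  [0,29,4,140,0],
  [0,29,4,180,0],
  [0,29,4,205,0],
  [0,29,4,219,0],
  [0,29,4,219,0],
  [-1,29,4,219,0],
  [-1,29,4,219,0],
  [-1,29,4,219,0],
  [-1,29,4,219,0],
  [-1,29,4,219,0],
  [-1,29,4,219,0],
  [-1,29,4,219,0],
  [-1,29,4,219,0],
])

```text
time: 16.55
tool_pos: [0.5538, -0.2709, 0.0519]
ee_rot: [3.141, 0.0, 1.777]
wrist_force: [-1.1, -0.2, 3.0]
width: 0.0077
```

Call:
step_arm([
  [-1,0,0,-4,0],
  [-1,0,0,-12,0],
  [-1,0,0,-25,0],
  [-1,0,0,-45,0],
  [-1,0,0,-75,0],
  [-1,0,0,-105,0],
  [-1,0,0,-135,0],
  [-1,0,0,-160,0],
  [-1,0,0,-175,0],
  [-1,0,0,-175,0],
  [-1,0,0,-175,0],
])

```text
time: 17.92
tool_pos: [0.5532, -0.2705, 0.225]
ee_rot: [-3.14, -0.002, 1.778]
wrist_force: [-0.5, -0.6, -5.7]
width: 0.0074
```

Run:
```python
from h import *
p=cams.snapshot("scene");pins(p,"bracket","stud_tip","bracket_center","canister","mat","focus","station")
q=cams.snapshot("top");pins(q,"focus","station")
go([.549,.271,.205],100.8)
```

```text
bracket [([0.5567, -0.267, 0.1845], 0.81), ([0.7195, 0.0142, -0.0032], 0.65)]
stud_tip []
bracket_center [([0.5518, -0.27, 0.2207], 0.93)]
canister [([0.6058, 0.0192, 0.004], 0.65)]
mat [([0.6099, 0.0212, 0.0011], 0.62)]
focus []
station [([0.5484, 0.2741, -0.0029], 0.61), ([0.5538, -0.2706, 0.223], 0.46)]
focus [([0.547, 0.2638, 0.1993], 0.55)]
station [([0.5493, 0.2756, 0.0019], 0.6)]
t 18.48 pos [ 0.5537 -0.2708  0.2265] rpy [-1.8000e+02  1.0000e-02  1.0184e+02] F [-0.6  0.  -5. ] w 0.0077
shift mm [531.2 106.6  21.4] turn 1.04
```

Call:
step_arm([
  [-1,8,2,0,0],
  [-1,25,5,0,0],
  [-1,55,11,0,0],
  [-1,95,19,0,0],
  [-1,135,27,0,0],
  [-1,175,35,0,0],
  [-1,215,43,0,0],
  [-1,255,51,0,0],
  [-1,295,59,0,1],
  [-1,335,67,0,1],
  [-1,375,75,0,1],
  [-1,415,83,0,1],
  [-1,455,91,0,1],
  [-1,490,98,0,1],
  [-1,515,103,5,1],
  [-1,528,106,12,1],
  [-1,531,107,19,1],
  [-1,531,107,21,1],
  [-1,531,107,21,1],
  [-1,531,107,21,1],
])

```text
time: 20.98
tool_pos: [0.5498, 0.2701, 0.2059]
ee_rot: [3.141, 0.0, 1.759]
wrist_force: [0.0, -0.0, -5.0]
width: 0.0079
```

Run:
```python
from h import *
p=cams.snapshot("scene");pins(p,"bracket","stud_tip","bracket_center","focus","station")
q=cams.snapshot("top");pins(q,"focus","station","canister","mat","bracket_center")
w=cams.snapshot("wrist");save(w,"w4");pins(w,"bracket","stud_tip","bracket_center","focus","station")
s=np.vstack([w["pixels"],]);h=np.hstack([cv2.resize(w["pixels"],(800,600))]);
c=cv2.resize(p["pixels"][100:300,270:450],(378,420),interpolation=cv2.INTER_CUBIC)
img=np.hstack([w["pixels"][:,150:],c]);cv2.imwrite("pics/f4.png",img[:,:,::-1]);print(img.shape)
go([.549,.271,.205],100.8)
```

```text
bracket [([0.5532, 0.2725, 0.1675], 0.51)]
stud_tip [([0.5508, 0.2699, 0.1997], 0.74), ([0.5656, 0.3214, 0.1943], 0.48)]
bracket_center [([0.5526, 0.2733, 0.2017], 0.75)]
focus []
station [([0.5483, 0.2707, -0.0009], 0.69)]
focus []
station [([0.5488, 0.2698, 0.0036], 0.6)]
canister [([0.6074, 0.0197, 0.006], 0.92)]
mat [([0.6077, 0.0185, -0.0026], 0.77)]
bracket_center []
bracket [([0.5557, 0.2703, 0.1671], 0.93)]
stud_tip [([0.5698, 0.3222, 0.1944], 0.94)]
bracket_center []
focus [([0.5482, 0.2745, 0.2033], 0.9)]
station [([0.5484, 0.2716, -0.0028], 0.66)]
(420, 788, 3)
t 21.88 pos [0.5495 0.2709 0.2055] rpy [1.8000e+02 1.0000e-02 1.0084e+02] F [ 0.3  1.  -5.4] w 0.0077
shift mm [ 0.2 -0.4  0.5] turn 0.04
```

View pics/f4.png

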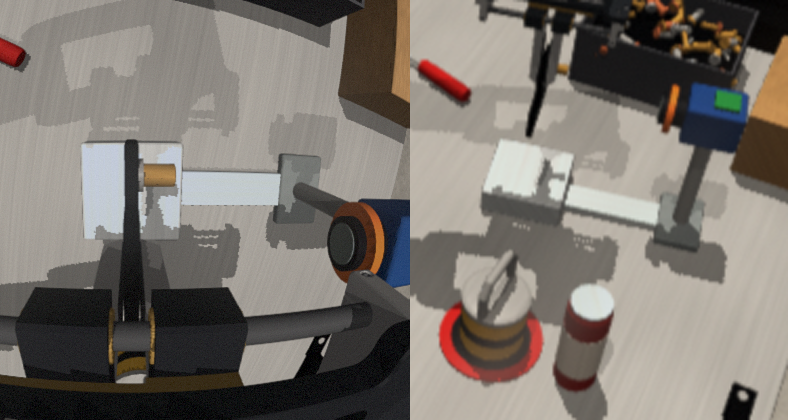

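The final picture shows the bracket's plate (131,140–290) parallel to the plinth's edges, with the stud pointing at the lens. The canister stands inside the red ring. The position estimates are within a few mm, so I'm handing in.

```bash
python3 -c "
from h import *
print(robot.close_job())"
```

```text
the job is handed in; nothing more can be done
None
```

The job is handed in at about 22 s of the 64 s allowed, with the arm still holding the bracket at the focus point. Handing in reports no verdict, so what follows is from my own last checks.

- **Canister:** I lifted it by its handle and lowered it until the wrist force showed it resting on the mat. Then I let go. The last reading put it about 1 mm from the mat's centre, and it looked upright in the last picture.
- **Bracket:** I took it out of the jig by its tab and held it at the focus. Its middle read (0.553, 0.273, 0.202), against a focus of about (0.549, 0.272, 0.200). That is a gap of about 4 mm.
- **Alignment:** The gripper's yaw was within about 1° of my estimate of the station's yaw (10–11°, individual readings 9–13°), and the plate looked parallel to the plinth's edges. The stud tip read 20–25 mm from the plinth's centre, on the lens side.
- **Grip:** The fingers were 7.7 mm apart on the 8 mm plate, with about 5.4 N on the wrist from the bracket's weight.

**Checks that disagreed:**
- The networks gave two places for the stud tip in the last scene picture. The stronger one was really the bracket's middle, and the wrist picture settled it.
- An early focus reading was about 8 mm off in y from the plinth's centre. I used the plinth's centre, and the last wrist reading agreed with it to about 3 mm.
- I did not measure the bracket's tilt separately. It looked upright in the pictures.

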